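Slide the bed cover plate home on an upholstery sewing machine

TASK

The bobbin has just been changed: take the steel bed cover plate off the wooden batten, lay it flat on top of the machine's bed just off the open recess left of the needle, and from there slide it over the recess under light pressure until you feel it drop in. Leave it fully home, flat and flush with the bed, and let go. Never press or knock hard on the machine (25 N is too much), and leave the other things on the bench where they are.

Things in the scene. Friction and masses are not known exactly. Their poses are not given: they have to be found in the camera images.
- plate: Bed cover plate: flat bright steel rectangle, 62 mm (its x) by 130 mm (its y) by 4 mm thick, about 0.25 kg, square edges. Origin at the centre of its underside, z up out of its top face. It fits either way round. It starts face up on the batten, overhanging it by about 9 mm on both long sides, so that fingers can close on its long edges, 62 mm apart.
- plate_top (a point): Centre of the plate's top face, a small patch of dark grip lines. Hold the plate by its edges with the fingertips a little above its underside (about half its thickness), or they will meet the bed before the plate does.
- batten: Loose offcut of pale wooden batten, 44 (x) x 150 (y) x 18 mm high, lying on the bench left of the machine, under the plate. Origin at the centre of its underside.
- machine: Portable walking-foot sewing machine; the pose is that of its dark wooden base tray, fixed to the bench: 240 mm (x) by 650 mm (y), rim 83 mm high. Origin at the centre of its underside; x from the operator's (robot's) side to the back, y along the machine towards the bed's free left end, z up. The green-grey cast head stands in the tray on rubber pads.
- bed_nominal (a point): Centre of the top of the head's flat bed, 178 mm (x) by 590 mm (y), 85 mm over the bench, for a head in the middle of its tray. Really the head stands up to 8 mm off along machine x and up to 8 mm off along y (never turned), different each time and not measured: the bed, needle and recess points are fixed in the tray. The head is heavy and does not shift when pushed. The tray rim is 2 mm lower.
- needle_nominal (a point): Foot of the needle on the bed (head in the middle of its tray), at machine x 0, y 90 mm. The needle head covers 40 mm either way in x and 26 mm in y around it, from 55 mm (presser foot: 10 mm) to 220 mm above the bed; the arm runs on from it to negative y. More than 30 mm left of it (machine +y) the bed is clear overhead.
- recess_nominal (a point): Centre of the recess mouth, level with the bed's top, for a head in the middle of its tray (truly up to 8 mm off in machine x and in y). The recess is a square-edged pocket over the hook: 65 mm (machine x) by 133 mm (machine y), 4 mm deep, with a ledge all round that carries the plate flush, with 1.5 mm of play per side. Bare bed: 18 mm left of it, 46 mm in front, 66 mm behind.
- screwdriver: Bystander: red-handled screwdriver, 180 mm, lying on the bench.
- bobbin_grey: Bystander: wound metal bobbin with grey thread, 25 mm across, 11 mm high, on the bench.
- bobbin_red: Bystander: the same with red thread.
- shears: Bystander: black-handled fabric shears, 240 mm, lying on the bench in front of the machine.
- oil_bottle: Bystander: clear oil bottle with a red cap, 48 mm across, 120 mm tall, standing.
- thread_cone: Bystander: mustard thread cone, 64 mm across, 140 mm tall, standing.
- tape_measure: Bystander: yellow tape-measure case, 62 x 34 x 60 mm, standing.
Mind the look-alikes: they are no part of the job. There is more than one size of the plate; the job needs the larger.

How it is judged:
By the outcome, as a careful person would: the job done as asked, in the order asked, and still so for the second after the job is handed in, with the robot touching nothing.
It also fails if it takes over 58 s, if anything falls off the work surface, if the arm or the gripper's body presses on something with over 40 N, if the wrist force passes 120 N, or if a joint passes its speed limit or range.

ROBOT

A 6-joint arm with a two-finger parallel gripper is mounted at the origin on the work surface. World frame = base frame: x ahead of the robot, y to its left, z up, the work surface at z = 0. Lengths are in m, angles in rad, forces in N, time in s.
With the tool pointing down it reaches from about 0.3 to 0.75 m from the base axis. Payload 8.5 kg.
Tool frame: the origin (TCP) lies at the very end of the fingers, on their centre line; the grasp point (between the pads) lies 19 mm behind it; z points along the fingers, y is the line along which they close (so a half turn about z gives the same grasp; the last joint's range is limited). The gripper opens to 88 mm and grips with 3 to 60 N. Pads are 18 mm wide; open, the fingers measure 123 mm over their backs; the gripper's body (75 mm by 187 mm) begins 45 mm behind the grasp point.
Start: joints at [1.021, 0.381, 1.297, -0, 1.464, -0.215], TCP at [0.181, 0.519, 0.239] pointing down, gripper open.
Joint ranges: [-3.11, 3.11], [-0.89, 2.33], [0.22, 2.48], [-1.42, 4.56], [0.17, 2.85], [-2.88, 2.88]. Speed limits (rad/s): [2.39, 2.39, 3.14, 3.14, 3.14, 3.14].

INTERFACE

Orientations are given as a unit quaternion [x, y, z, w].
In Python, from workcell import robot gives the robot as it stands.
- The arm moves only by the tool drive_tool, never from a script. Its argument "increments" is a list of rows, each a list of 7 numbers: the shift along the tool's x, y, z in units of 25 mm (1.0 is 25 mm), then the turn, a rotation vector about the tool's x, y, z in units of 5 degrees (1.0 is 5 degrees), then the closure, from -1 (fully open) to 1 (shut). In form: [[x, y, z, wx, wy, wz, claw], ...]. A call has 1 to 8 rows; each row shifts and turns the commanded pose from where the row before left it, along the tool's axes as they then stand; what a row does not reach is not made up. A row lasts 1/12 s, in which the tool goes at most 41.7 mm and 7.16 degrees, less where a joint would pass 70% of its speed; a pose out of reach is approached as far as the arm can. A call is refused whole if a number of a shift passes 1 or a number of a turn 1, either way. A call with a gripper value outside its range is refused whole. The fingers move at their own pace and stop on an object; "grip_force" is the grip in N (left out, the last holds). Time passes only in rows, so rows that do not move let the fingers close. It gives the time, the measured TCP pose, the force, the opening and the grip force at its end, in the units of the state.
- robot.get_obs(): the state, without advancing time (a new reading comes with each control period).
- robot.snapshot(name): name is "scene" or "side" or "wrist"; returns (picture, depth): 480x640x3 uint8, red, green, blue; 480x640 float32, m along the optical axis (not along the pixel's ray), 0 where there is no reading.
- robot.calibration(name): a dict with "fovy" (degrees; the focal length in pixels is half the picture's height over the tangent of half this angle, whatever the lens; pixels are square), "cx", "cy" (the principal point, pixels), "k1" (the pictures are not rectified: a ray, as slopes to the right and down, at radius r is drawn at 1 + k1 r^2 times it, then the intrinsics apply), "eye" and "orientation" of the camera in the world. Camera axes: x right, y down, z forward; pixel columns grow to the right and rows downward; lengths in m; the calibration is good to about 2 mm. A picture is of the moment at which its call begins: read the wrist's pose just before it. calibration takes no time and is no camera call; for the wrist camera it gives the pose at the moment of the call.
- robot.sign_off(): hands the job in; it is judged then, once.
The state is a dict: "t": time; "joint_pos": joint angles; "qvel": joint speeds; "joint_torque": joint torques, N m; "tool_pos": TCP position; "ee_rot": TCP orientation; "ft_force": force on the tool from outside, world axes, zero at the start; "ft_torque": the same for the moment, N m; "finger_gap": finger opening in m; "gripper_force": force on a finger pad.
Only numpy, scipy, OpenCV 4.12 (cv2) and the standard library are available. Lean on these libraries where they do the work, as an engineer would, in place of code of your own. Each camera call takes 0.05 s, during which the arm holds its last target. There are 200 camera calls.

## Working session

There is one attempt and no reset: what is moved stays moved. The work goes in short steps, Python scripts to look and compute and a tool call to move; the robot and the scene stay as the last step left them, time stands still between calls to the robot, and variables do not carry over. Pictures are saved under pics/ and viewed, at most 10 in all, crops included, and the job is handed in when it is done.

Besides the shell and the picture viewer there is one more tool, called after "Call:" by a JSON object that holds its "name" and its "arguments". drive_tool: Moves the arm, as the interface text tells. Its arguments: {"type":"object","properties":{"increments":{"type":"array"},"grip_force":{"type":"number"}},"required":["increments"]}

```bash
ls; mkdir -p pics; cat > h.py <<'E'
import numpy as np, cv2
from scipy.spatial.transform import Rotation as R
from workcell import robot
def cam(name):
    c=robot.calibration(name); f=240/np.tan(np.radians(c["fovy"])/2); return c,f
def world(px,depth,c,f):
    px=np.atleast_2d(np.array(px,float)); d=(px-[c["cx"],c["cy"]])/f
    K=np.eye(3); u=cv2.undistortPoints(d.reshape(-1,1,2),K,np.array([c["k1"],0,0,0.]))[:,0]
    return u,R.from_quat(c["orientation"]).apply(np.c_[u,np.ones(len(u))]*np.atleast_1d(depth)[:,None])+c["eye"]
def onplane(px,z,c,f):
    u,_=world(px,1,c,f); r=R.from_quat(c["orientation"]).apply(np.c_[u,np.ones(len(u))]); e=np.array(c["eye"])
    return e+r*((z-e[2])/r[:,2])[:,None]
def proj(P,c,f):
    q=R.from_quat(c["orientation"]).inv().apply(np.atleast_2d(P)-c["eye"]); u=q[:,:2]/q[:,2:]
    return u*(1+c["k1"]*(u**2).sum(1,keepdims=True))*f+[c["cx"],c["cy"]]
E
python3 - <<'E'
from h import *
for n in("scene","wrist"):
    p,d=robot.snapshot(n); cv2.imwrite(f"pics/{n}0.png",p[:,:,::-1]); np.save(f"pics/{n}0.npy",d); print(robot.calibration(n))
o=robot.get_obs();print(o)
E
```

```text
pics
{'fovy': 44.13356914380321, 'cx': 318.210813284646, 'cy': 247.08181735392444, 'k1': -0.1066293469005511, 'eye': array([ 0.88034594, -0.61144058,  1.420432  ]), 'orientation': array([ 0.93361788,  0.23583062, -0.06817096, -0.26094883])}
{'fovy': 62.890686930096265, 'cx': 315.773011630893, 'cy': 247.5100550249044, 'k1': 9.721986634655314e-05, 'eye': array([0.10930012, 0.5455561 , 0.3839547 ]), 'orientation': array([0.80579517, 0.57307909, 0.08591909, 0.1220345 ])}
{'t': 0.1, 'joint_pos': array([ 1.02068173e+00,  3.81123785e-01,  1.29813805e+00,  1.78625980e-05,
        1.46360278e+00, -2.15275161e-01]), 'qvel': array([ 0.00037725, -0.00138474, -0.00444545, -0.00056584, -0.00088751,
       -0.0003402 ]), 'joint_torque': array([ 3.04978210e-03, -4.38650930e+01, -2.24911326e+01,  7.13983085e-02,
        3.42579593e-02, -7.46568571e-05]), 'tool_pos': array([0.18059438, 0.51924749, 0.23821794]), 'ee_rot': array([ 1.66639614e-01,  9.86017664e-01, -5.86655425e-04, -2.45724633e-04]), 'ft_force': array([-0.797218  , -1.09014794,  0.08308679]), 'ft_torque': array([ 0.01840685, -0.00315265,  0.02701835]), 'gripper_force': 0.0, 'finger_gap': 0.08832643326478834}
```

View pics/scene0.png

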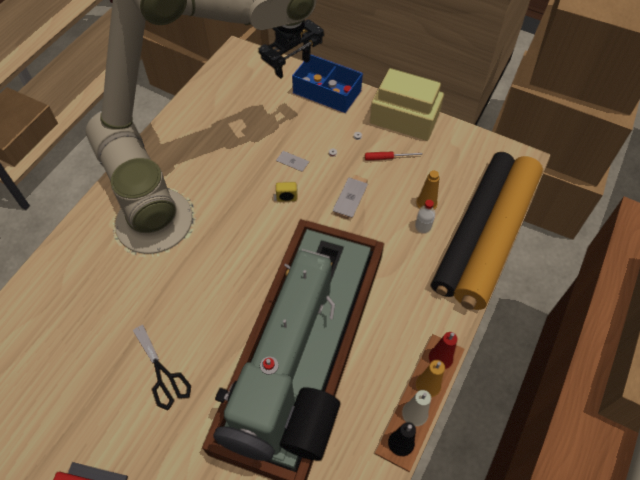

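View pics/wrist0.png

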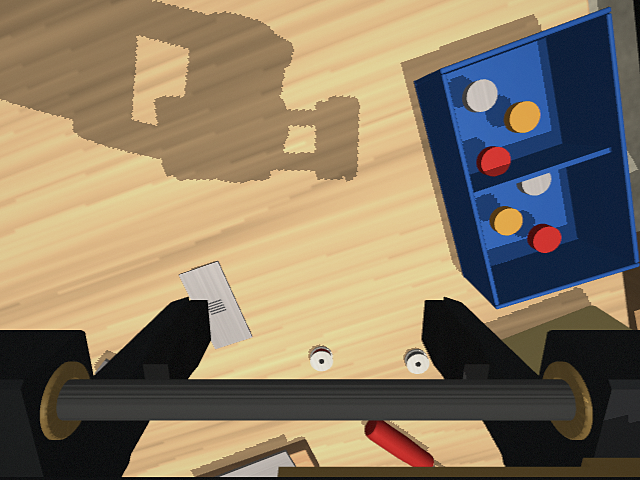

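Candidates for the plate: the small one at scene (292,160), lying flat on the bench, and the larger one at (350,197), seemingly raised on pale wood. The larger one on the batten fits the description. I'll confirm it in a crop and measure sizes.

```bash
python3 - <<'E'
from h import *
p=cv2.imread("pics/scene0.png"); d=np.load("pics/scene0.npy"); c,f=cam("scene")
cv2.imwrite("pics/crop1.png",cv2.resize(p[145:295,250:410],None,fx=4,fy=4,interpolation=cv2.INTER_CUBIC))
yy,xx=np.mgrid[130:480,200:400]; px=np.c_[xx.ravel(),yy.ravel()]; _,W=world(px,d[yy,xx].ravel(),c,f)
np.save("pics/W.npy",W)
for q in [(292,160),(350,197),(330,250),(333,262),(345,255),(350,290),(320,235),(372,262),(300,240),(270,200)]:
    print(q,world(q,d[q[1],q[0]],c,f)[1].round(4))
m=(W[:,2]>.017)&(W[:,2]<.03)&(px[:,1]<222)&(px[:,0]>325)&(px[:,0]<375)
print(m.sum(),W[m].mean(0)); r=cv2.minAreaRect(W[m,:2].astype(np.float32)*1000); print(r)
m=(W[:,2]>.074)&(W[:,2]<.095); r=cv2.minAreaRect(W[m,:2].astype(np.float32)*1000); print(m.sum(),r); print(np.histogram(W[m,2],12))
E
```

```text
(292, 160) [[0.2461 0.3787 0.0074]]
(350, 197) [[0.4714 0.3264 0.0238]]
(330, 250) [[0.5176 0.1128 0.0735]]
(333, 262) [[0.5346 0.0985 0.0455]]
(345, 255) [[0.5613 0.1142 0.0804]]
(350, 290) [[0.6208 0.025  0.0874]]
(320, 235) [[0.4755 0.1349 0.0857]]
(372, 262) [[0.6332 0.1282 0.0813]]
(300, 240) [[0.4303 0.1052 0.068 ]]
(270, 200) [[0.2633 0.2179 0.0049]]
797 [0.47042902 0.34288663 0.02214065]
((458.021484375, 380.6875), (120.02684020996094, 249.7752685546875), 26.00350570678711)
10088 ((657.2220458984375, -126.92703247070312), (417.1410217285156, 654.8435668945312), 9.46007251739502)
(array([ 122,  252,  468,  993, 1611, 2140, 1906, 1378,  779,  303,  100,
         36]), array([0.07400339, 0.07574064, 0.07747789, 0.07921515, 0.0809524 ,
       0.08268965, 0.0844269 , 0.08616415, 0.0879014 , 0.08963865,
       0.0913759 , 0.09311315, 0.0948504 ]))
```

View pics/crop1.png

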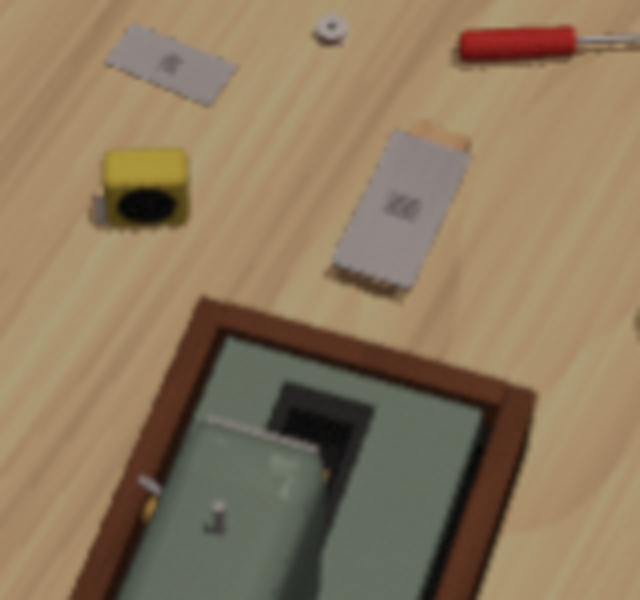

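The crop confirms it: the large plate is on the pale batten, with corners at about crop (398,131), (470,152), (405,288) and (333,263). The small one at crop (172,65) lies on the bench. The recess's left edge runs from crop (286,380) to (374,403).

```bash
python3 - <<'E'
from h import *
c,f=cam("scene"); k=lambda a:(np.array(a,float)+.5)/4-.5+[250,145]
P=onplane(k([(398,131),(470,152),(405,288),(333,263)]),.022,c,f); print(P.round(4),P.mean(0)); print([np.linalg.norm(P[i]-P[i-1]).round(4) for i in range(4)])
e=(P[0]+P[1]-P[2]-P[3]); print("plate yaw (y axis)",np.degrees(np.arctan2(e[1],e[0])))
P=onplane(k([(286,380),(374,403)]),.085,c,f); print("rec",P)
P=onplane(k([(204,298),(536,390)]),.083,c,f); print("rim",P,np.linalg.norm(P[0]-P[1]))
P=onplane(k([(225,333),(487,406)]),.085,c,f); print("bed edge",P,np.linalg.norm(P[0]-P[1]))
E
```

```text
[[0.436  0.391  0.022 ]
 [0.4919 0.3987 0.022 ]
 [0.5043 0.267  0.022 ]
 [0.449  0.2619 0.022 ]] [0.47030035 0.32963595 0.022     ]
[np.float64(0.1297), np.float64(0.0564), np.float64(0.1324), np.float64(0.0556)]
plate yaw (y axis) 95.55177929422062
rec [[0.48484824 0.12387186 0.085     ]
 [0.54457623 0.1356368  0.085     ]]
rim [[0.40390599 0.15651937 0.083     ]
 [0.63434161 0.19681499 0.083     ]] 0.23393228111609146
bed edge [[0.43099194 0.13729085 0.085     ]
 [0.61142984 0.16895752 0.085     ]] 0.18319556636428494
```

```bash
cat >> h.py <<'E'
def Q(yaw): # tool down, tool y at world yaw (deg)
    t=np.radians(yaw); y=np.array([np.cos(t),np.sin(t),0]); z=np.array([0,0,-1.]); return R.from_matrix(np.c_[np.cross(y,z),y,z])
def rows(pos,yaw,n,claw):
    o=robot.get_obs(); p=o["tool_pos"].copy(); r=R.from_quat(o["ee_rot"]); rv=(r.inv()*Q(yaw)).as_rotvec()
    out=[]; dp=(np.array(pos)-p)/n
    for i in range(n):
        s=r.inv().apply(dp)/.025; w=np.degrees(rv/n)/5
        out.append([round(float(v),2) for v in np.r_[s,w]]+[claw]); r=r*R.from_rotvec(rv/n)
    for i in range(0,n,8): print(str(out[i:i+8]).replace(" ",""))
E
python3 - <<'E'
from h import *
c,f=cam("wrist"); o=robot.get_obs(); r=R.from_quat(o["ee_rot"]); t=o["tool_pos"]
print("eye tool",r.inv().apply(c["eye"]-t), "axis", r.inv().apply(R.from_quat(c["orientation"]).apply([0,0,1])),"imgx",r.inv().apply(R.from_quat(c["orientation"]).apply([1,0,0])))
print("tcp px",proj(t,c,f))
cs,fs=cam("scene"); print("bottle,tape",onplane([(425,230),(286,198)],0,cs,fs))
rows((.47,.27,.26),5.5,16,-1)
E
```

```text
eye tool [ 0.07602239  0.0012383  -0.14571644] axis [-2.95423256e-01 -8.88176740e-05  9.55366470e-01] imgx [2.35324845e-04 9.99999959e-01 1.65735461e-04]
tcp px [[312.78203141 319.32277983]]
bottle,tape [[0.70641925 0.34039572 0.        ]
 [0.29923167 0.2494456  0.        ]]
[[-0.89,-0.35,-0.05,-0.0,0.0,0.82,-1],[-0.91,-0.29,-0.05,-0.0,0.0,0.82,-1],[-0.93,-0.22,-0.05,-0.0,0.0,0.82,-1],[-0.94,-0.15,-0.05,-0.0,0.0,0.82,-1],[-0.95,-0.09,-0.05,-0.0,0.0,0.82,-1],[-0.95,-0.02,-0.05,-0.0,0.0,0.82,-1],[-0.95,0.05,-0.05,-0.0,0.0,0.82,-1],[-0.95,0.12,-0.05,-0.0,0.0,0.82,-1]]
[[-0.94,0.18,-0.05,-0.0,0.0,0.82,-1],[-0.92,0.25,-0.05,-0.0,0.0,0.82,-1],[-0.9,0.32,-0.05,-0.0,0.0,0.82,-1],[-0.88,0.38,-0.05,-0.0,0.0,0.82,-1],[-0.85,0.44,-0.05,-0.0,0.0,0.82,-1],[-0.81,0.5,-0.05,-0.0,0.0,0.82,-1],[-0.78,0.56,-0.05,-0.0,0.0,0.82,-1],[-0.73,0.61,-0.05,-0.0,0.0,0.82,-1]]
```

Call:
{"name": "drive_tool", "arguments": {"increments": [[-0.89,-0.35,-0.05,0,0,0.82,-1],[-0.91,-0.29,-0.05,0,0,0.82,-1],[-0.93,-0.22,-0.05,0,0,0.82,-1],[-0.94,-0.15,-0.05,0,0,0.82,-1],[-0.95,-0.09,-0.05,0,0,0.82,-1],[-0.95,-0.02,-0.05,0,0,0.82,-1],[-0.95,0.05,-0.05,0,0,0.82,-1],[-0.95,0.12,-0.05,0,0,0.82,-1]]}}

```text
t: 0.77
tool_pos: [0.3258, 0.3939, 0.2486]
ee_rot: [0.44, 0.898, -0.0, -0.0]
ft_force: [0.5, -0.1, 0.5]
finger_gap: 0.0882
gripper_force: 0.0
```

Call:
{"name": "drive_tool", "arguments": {"increments": [[-0.94,0.18,-0.05,0,0,0.82,-1],[-0.92,0.25,-0.05,0,0,0.82,-1],[-0.9,0.32,-0.05,0,0,0.82,-1],[-0.88,0.38,-0.05,0,0,0.82,-1],[-0.85,0.44,-0.05,0,0,0.82,-1],[-0.81,0.5,-0.05,0,0,0.82,-1],[-0.78,0.56,-0.05,0,0,0.82,-1],[-0.73,0.61,-0.05,0,0,0.82,-1]]}}

```text
t: 1.43
tool_pos: [0.4704, 0.2688, 0.2585]
ee_rot: [0.676, 0.737, -0.0, -0.0]
ft_force: [-0.0, 0.5, -0.4]
finger_gap: 0.0882
gripper_force: 0.0
```

```bash
python3 - <<'E'
from h import *
o=robot.get_obs();print(o["t"],o["tool_pos"],(Q(5.5).inv()*R.from_quat(o["ee_rot"])).magnitude(),o["ft_force"])
p,d=robot.snapshot("wrist"); cv2.imwrite("pics/w1.png",p[:,:,::-1]); np.save("pics/w1.npy",d); c,f=cam("wrist"); np.save("pics/w1c.npy",c,allow_pickle=True)
rows((.515,.10,.36),10,9,-1)
E
```

```text
1.4333 [0.47035367 0.26877027 0.25847881] 0.008602430275087765 [-0.03343362  0.45225797 -0.37545624]
[[-0.75,0.13,-0.45,0.0,0.0,-0.12,-1],[-0.75,0.12,-0.45,0.0,0.0,-0.12,-1],[-0.76,0.11,-0.45,0.0,0.0,-0.12,-1],[-0.76,0.1,-0.45,0.0,0.0,-0.12,-1],[-0.76,0.09,-0.45,0.0,0.0,-0.12,-1],[-0.76,0.09,-0.45,0.0,0.0,-0.12,-1],[-0.76,0.08,-0.45,0.0,0.0,-0.12,-1],[-0.76,0.07,-0.45,0.0,0.0,-0.12,-1]]
[[-0.76,0.06,-0.45,0.0,0.0,-0.12,-1]]
```

View pics/w1.png

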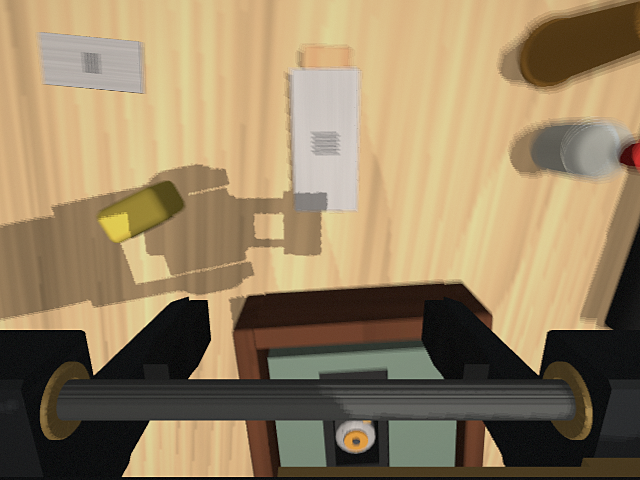

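The picture shows the plate on the batten with corners (292,69), (358,69), (356,211) and (294,210). The recess is partly hidden behind the gripper bar at about (353,370). Next I'll look at the recess from above.

Call:
{"name": "drive_tool", "arguments": {"increments": [[-0.75,0.13,-0.45,0,0,-0.12,-1],[-0.75,0.12,-0.45,0,0,-0.12,-1],[-0.76,0.11,-0.45,0,0,-0.12,-1],[-0.76,0.1,-0.45,0,0,-0.12,-1],[-0.76,0.09,-0.45,0,0,-0.12,-1],[-0.76,0.09,-0.45,0,0,-0.12,-1],[-0.76,0.08,-0.45,0,0,-0.12,-1],[-0.76,0.07,-0.45,0,0,-0.12,-1]]}}

```text
t: 2.15
tool_pos: [0.5085, 0.1212, 0.349]
ee_rot: [0.642, 0.766, -0.0, -0.0]
ft_force: [-0.1, 0.7, -0.9]
finger_gap: 0.0878
gripper_force: 0.0
```

Call:
{"name": "drive_tool", "arguments": {"increments": [[-0.76,0.06,-0.45,0,0,-0.12,-1],[0,0,0,0,0,0,-1]]}}

```text
t: 2.32
tool_pos: [0.5144, 0.1012, 0.3614]
ee_rot: [0.639, 0.769, 0.001, 0.001]
ft_force: [0.4, -0.2, -0.4]
finger_gap: 0.0883
gripper_force: 0.0
```

```bash
python3 - <<'E'
from h import *
p,d=robot.snapshot("wrist"); cv2.imwrite("pics/w2.png",p[:,:,::-1]); np.save("pics/w2.npy",d); c,f=cam("wrist"); np.save("pics/w2c.npy",c,allow_pickle=True)
o=robot.get_obs();print(o["t"],o["tool_pos"])
E
```

```text
2.3667 [0.51376342 0.10260772 0.3602835 ]
```

View pics/w2.png

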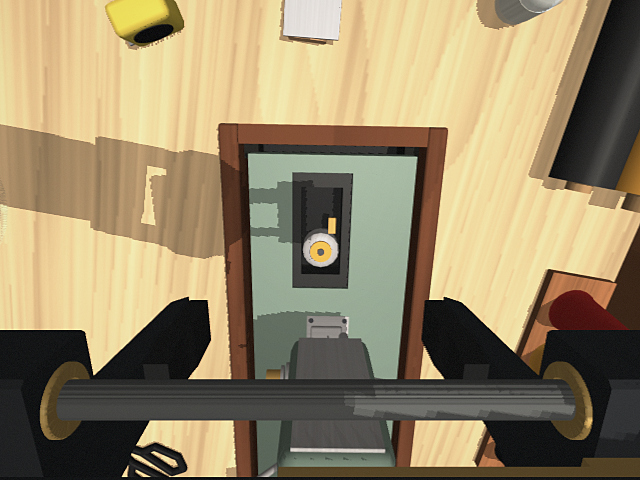

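Recess corners are at about (292,173), (353,173), (348,288) and (292,287), with the needle area at (328,325). I'll refine the plate and recess by segmentation.

```bash
python3 - <<'E'
from h import *
f=cam("wrist")[1]
def rect(mask,z,c,nm):
    cs,_=cv2.findContours(mask.astype(np.uint8),cv2.RETR_EXTERNAL,cv2.CHAIN_APPROX_NONE); k=max(cs,key=cv2.contourArea)
    hull=cv2.convexHull(k)[:,0]; W=onplane(k[:,0],z,c,f)
    (x,y),s,a=cv2.minAreaRect((W[:,:2]*1000).astype(np.float32)); b=cv2.boundingRect(k)
    B=cv2.boxPoints(((x,y),s,a)); e=[B[1]-B[0],B[2]-B[1]]; L=max(e,key=np.linalg.norm)
    print(nm,b,(x,y),s,"long axis yaw",np.degrees(np.arctan2(L[1],L[0]))%180)
c=np.load("pics/w1c.npy",allow_pickle=True).item(); im=cv2.imread("pics/w1.png"); hsv=cv2.cvtColor(im,cv2.COLOR_BGR2HSV)
m=np.zeros(im.shape[:2],bool); m[55:225,280:370]=hsv[55:225,280:370,1]<50
rect(m,.022,c,"plate"); d=np.load("pics/w1.npy"); print(world((325,170),d[170,325],c,f)[1])
P=onplane([(292,69),(358,69),(356,211),(294,210)],.022,c,f); print(P[:,:2].round(4),P.mean(0))
c=np.load("pics/w2c.npy",allow_pickle=True).item(); im=cv2.imread("pics/w2.png"); g=im.max(2)
print(g[230,284:360],g[165:182,320])
m=np.zeros(im.shape[:2],bool); m[160:300,280:365]=g[160:300,280:365]<85; rect(m,.085,c,"recess")
P=onplane([(292,173),(353,173),(348,288),(292,287)],.085,c,f);print(P[:,:2].round(4),P.mean(0))
P=onplane([(249,153),(418,156)],.085,c,f);print("bed",P[:,:2].round(4)); d=np.load("pics/w2.npy")
for q in((270,200),(390,250),(390,200)): print("z",world(q,d[q[1],q[0]],c,f)[1])
E
```

```text
plate (290, 68, 70, 144) (477.6982421875, 328.9728698730469) (62.377540588378906, 130.04766845703125) long axis yaw 95.43848
[[0.48024338 0.30380112 0.02011891]]
[[0.443  0.3903]
 [0.5018 0.395 ]
 [0.5143 0.2665]
 [0.453  0.2626]] [0.47803114 0.32861316 0.022     ]
[114 116 117 116 116 116 117 124  70  42  48  48  50  47  45  47  50  30
  30  35  34  32  49  55  53  36  25  37  59  78  83  82  84  82  79  80
  83  85  86  89  90  92  89  77 224 247 242 239 240 244 255 158  27  29
  36  28  13  54  76  75  72  75  74  75  71  43  99 176 186 180 180 181
 181 181 181 180] [186 187 186 186 186 187 193 177  68  77  82  77  78  76  79  78  79]
recess (292, 173, 61, 116) (527.1082763671875, 68.79631805419922) (64.12520599365234, 131.88282775878906) long axis yaw 99.485176
[[ 0.4848  0.1275]
 [ 0.5484  0.1393]
 [ 0.5704  0.0093]
 [ 0.5063 -0.0013]] [0.52747389 0.0686847  0.085     ]
bed [[0.4372 0.1397]
 [0.6117 0.1689]]
z [[0.46605113 0.09444033 0.08382512]]
z [[0.60796102 0.06241979 0.08248978]]
z [[0.59407351 0.11819737 0.0839805 ]]
```

Plate centre is (0.4777, 0.329) at yaw 5.5°. Recess centre is (0.5273, 0.0687) at yaw 9.5°. Next comes the grasp.

```bash
python3 - <<'E'
from h import *
rows((.4777,.329,.06),5.5,16,-1)
E
```

```text
[[0.57,0.01,0.75,0.0,0.0,0.06,-1],[0.57,0.01,0.75,0.0,0.0,0.06,-1],[0.57,0.01,0.75,0.0,0.0,0.06,-1],[0.57,0.0,0.75,0.0,0.0,0.06,-1],[0.57,0.0,0.75,0.0,0.0,0.06,-1],[0.57,-0.0,0.75,0.0,0.0,0.06,-1],[0.57,-0.0,0.75,0.0,0.0,0.06,-1],[0.57,-0.01,0.75,0.0,0.0,0.06,-1]]
[[0.57,-0.01,0.75,0.0,0.0,0.06,-1],[0.57,-0.01,0.75,0.0,0.0,0.06,-1],[0.57,-0.02,0.75,0.0,0.0,0.06,-1],[0.57,-0.02,0.75,0.0,0.0,0.06,-1],[0.57,-0.02,0.75,0.0,0.0,0.06,-1],[0.57,-0.03,0.75,0.0,0.0,0.06,-1],[0.57,-0.03,0.75,0.0,0.0,0.06,-1],[0.57,-0.03,0.75,0.0,0.0,0.06,-1]]
```

Call:
{"name": "drive_tool", "arguments": {"increments": [[0.57,0.01,0.75,0,0,0.06,-1],[0.57,0.01,0.75,0,0,0.06,-1],[0.57,0.01,0.75,0,0,0.06,-1],[0.57,0,0.75,0,0,0.06,-1],[0.57,0,0.75,0,0,0.06,-1],[0.57,0,0.75,0,0,0.06,-1],[0.57,0,0.75,0,0,0.06,-1],[0.57,-0.01,0.75,0,0,0.06,-1]]}}

```text
t: 3.03
tool_pos: [0.4936, 0.2177, 0.2083]
ee_rot: [0.654, 0.756, -0.001, -0.001]
ft_force: [1.0, -0.7, -0.0]
finger_gap: 0.0883
gripper_force: 0.0
```

Call:
{"name": "drive_tool", "arguments": {"increments": [[0.57,-0.01,0.75,0,0,0.06,-1],[0.57,-0.01,0.75,0,0,0.06,-1],[0.57,-0.02,0.75,0,0,0.06,-1],[0.57,-0.02,0.75,0,0,0.06,-1],[0.57,-0.02,0.75,0,0,0.06,-1],[0.57,-0.03,0.75,0,0,0.06,-1],[0.57,-0.03,0.75,0,0,0.06,-1],[0.57,-0.03,0.75,0,0,0.06,-1]]}}

```text
t: 3.7
tool_pos: [0.4748, 0.33, 0.0583]
ee_rot: [0.67, 0.742, -0.001, -0.0]
ft_force: [0.1, -0.4, 0.2]
finger_gap: 0.0881
gripper_force: 0.0
```

Call:
{"name": "drive_tool", "arguments": {"increments": [[0,0,0,0,0,0,-1],[0,0,0,0,0,0,-1]]}}

```text
t: 3.87
tool_pos: [0.475, 0.3292, 0.059]
ee_rot: [0.67, 0.743, -0.001, -0.001]
ft_force: [-0.2, -0.3, 0.6]
finger_gap: 0.0882
gripper_force: 0.0
```

```bash
python3 - <<'E'
from h import *
o=robot.get_obs(); print(o["tool_pos"])
rows((.4777,.329,.0205),5.5,3,-1)
E
```

```text
[0.47502565 0.32922257 0.05901617]
[[-0.01,0.04,0.51,-0.01,0.0,0.03,-1],[-0.01,0.04,0.51,-0.01,0.0,0.03,-1],[-0.01,0.04,0.51,-0.01,0.0,0.03,-1]]
```

Call:
{"name": "drive_tool", "arguments": {"increments": [[0,0.04,0.51,0,0,0.03,-1],[0,0.04,0.51,0,0,0.03,-1],[0,0.04,0.3,0,0,0.03,-1],[0,0,0.15,0,0,0,-1],[0,0,0.06,0,0,0,-1],[0,0,0,0,0,0,-1]]}}

```text
t: 4.37
tool_pos: [0.4796, 0.3288, 0.0221]
ee_rot: [0.673, 0.739, 0.0, 0.0]
ft_force: [0.1, -0.3, -0.5]
finger_gap: 0.0882
gripper_force: 0.0
```

```bash
python3 - <<'E'
from h import *
o=robot.get_obs(); print(o["tool_pos"],o["ft_force"],(Q(5.5).inv()*R.from_quat(o["ee_rot"])).as_rotvec(degrees=True))
p,d=robot.snapshot("wrist"); o=robot.get_obs(); print(o["tool_pos"])
E
```

```text
[0.47963129 0.32876552 0.02214755] [ 0.13657841 -0.32848764 -0.46117771] [-0.02418519  0.00609035  0.14074772]
[0.47969282 0.32886305 0.022364  ]
```

Call:
{"name": "drive_tool", "arguments": {"increments": [[0,-0.06,0.08,0,0,0,-1],[0,0,0,0,0,0,-1],[0,0,0,0,0,0,1],[0,0,0,0,0,0,1],[0,0,0,0,0,0,1],[0,0,0,0,0,0,1],[0,0,0,0,0,0,1],[0,0,0,0,0,0,1]], "grip_force": 25}}

```text
t: 5.08
tool_pos: [0.4774, 0.3287, 0.0197]
ee_rot: [0.673, 0.739, -0.001, -0.0]
ft_force: [-4.1, -0.7, 3.5]
finger_gap: 0.0609
gripper_force: 25.0
```

Call:
{"name": "drive_tool", "arguments": {"increments": [[0,0,0,0,0,0,1],[0,0,0,0,0,0,1],[0,0,0,0,0,0,1],[0,0,0,0,0,0,1]]}}

```text
t: 5.42
tool_pos: [0.4779, 0.3287, 0.0198]
ee_rot: [0.673, 0.739, -0.0, -0.0]
ft_force: [-4.7, -0.3, 4.0]
finger_gap: 0.0609
gripper_force: 25.0
```

Call:
{"name": "drive_tool", "arguments": {"increments": [[0,0,-0.2,0,0,0,1],[0,0,-0.6,0,0,0,1],[0,0,-0.9,0,0,0,1],[0,0,-0.9,0,0,0,1],[0,0,-0.9,0,0,0,1],[0,0,-0.7,0,0,0,1],[0,0,0,0,0,0,1],[0,0,0,0,0,0,1]]}}

```text
t: 6.08
tool_pos: [0.4786, 0.3288, 0.1249]
ee_rot: [0.673, 0.739, 0.001, 0.001]
ft_force: [-0.8, 1.0, -4.1]
finger_gap: 0.0611
gripper_force: 25.0
```

```bash
python3 - <<'E'
from h import *
p,d=robot.snapshot("wrist"); cv2.imwrite("pics/w3.png",p[:,:,::-1]); o=robot.get_obs(); print(o["tool_pos"],o["ft_force"])
c,f=cam("wrist"); np.save("pics/w3c.npy",c,allow_pickle=True)
rows((.5914,.0794,.123),9.5,15,1)
E
```

```text
[0.47798956 0.32855751 0.12387148] [-0.36153213 -0.75287662 -3.06933429]
[[-0.69,0.24,0.0,-0.0,0.0,-0.06,1],[-0.69,0.24,0.0,-0.0,0.0,-0.06,1],[-0.69,0.23,0.0,-0.0,0.0,-0.06,1],[-0.69,0.23,0.0,-0.0,0.0,-0.06,1],[-0.69,0.23,0.0,-0.0,0.0,-0.06,1],[-0.7,0.22,0.0,-0.0,0.0,-0.06,1],[-0.7,0.22,0.0,-0.0,0.0,-0.06,1],[-0.7,0.22,0.0,-0.0,0.0,-0.06,1]]
[[-0.7,0.21,0.0,-0.0,0.0,-0.06,1],[-0.7,0.21,0.0,-0.0,0.0,-0.06,1],[-0.7,0.21,0.0,-0.0,0.0,-0.06,1],[-0.7,0.2,0.0,-0.0,0.0,-0.06,1],[-0.7,0.2,0.0,-0.0,0.0,-0.06,1],[-0.7,0.2,0.0,-0.0,0.0,-0.06,1],[-0.7,0.19,0.0,-0.0,0.0,-0.06,1]]
```

View pics/w3.png

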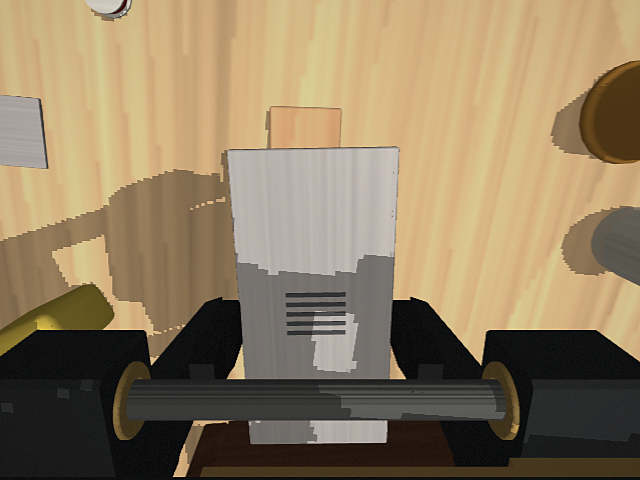

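The plate is held level-looking, with its top edge at rows 148–150 and bottom edge at row 443. I'll check its pose in the hand against the prediction, then move on.

```bash
python3 - <<'E'
from h import *
from scipy.optimize import least_squares
c=np.load("pics/w3c.npy",allow_pickle=True).item(); f=cam("wrist")[1]; o=robot.get_obs()
r=Q(5.5); px=np.array([(229,150),(399,148),(387,443.5),(248,443.5)])
def pts(v): # tool-frame offset of top centre, rotvec deg
    L=np.array([(65,-31,0),(65,31,0),(-65,31,0),(-65,-31,0)])/1000
    return r.apply(R.from_rotvec(v[3:],degrees=True).apply(L)+np.array(v[:3])/1000)+o["tool_pos"]
s=least_squares(lambda v:(proj(pts(v),c,f)-px).ravel(),np.zeros(6)); print(s.x.round(2),s.cost)
E
```

```text
[ 4.52  0.88 -0.06 -0.67 -1.48 -0.52] 1.7012023209158527
```

Call:
{"name": "drive_tool", "arguments": {"increments": [[-0.69,0.24,0,0,0,-0.06,1],[-0.69,0.24,0,0,0,-0.06,1],[-0.69,0.23,0,0,0,-0.06,1],[-0.69,0.23,0,0,0,-0.06,1],[-0.69,0.23,0,0,0,-0.06,1],[-0.7,0.22,0,0,0,-0.06,1],[-0.7,0.22,0,0,0,-0.06,1],[-0.7,0.22,0,0,0,-0.06,1]]}}

```text
t: 6.8
tool_pos: [0.5388, 0.1949, 0.1229]
ee_rot: [0.658, 0.753, -0.001, -0.001]
ft_force: [0.2, -0.3, -3.1]
finger_gap: 0.0608
gripper_force: 25.0
```

Call:
{"name": "drive_tool", "arguments": {"increments": [[-0.7,0.21,0,0,0,-0.06,1],[-0.7,0.21,0,0,0,-0.06,1],[-0.7,0.21,0,0,0,-0.06,1],[-0.7,0.2,0,0,0,-0.06,1],[-0.7,0.2,0,0,0,-0.06,1],[-0.7,0.2,0,0,0,-0.06,1],[-0.7,0.19,0,0,0,-0.06,1],[0,0,0,0,0,0,1]]}}

```text
t: 7.47
tool_pos: [0.5933, 0.0774, 0.1228]
ee_rot: [0.645, 0.764, -0.001, -0.0]
ft_force: [0.1, 0.1, -3.2]
finger_gap: 0.0613
gripper_force: 25.0
```

Call:
{"name": "drive_tool", "arguments": {"increments": [[0,0,0,0,0,0,1],[0,0,0,0,0,0,1]]}}

```text
t: 7.63
tool_pos: [0.5919, 0.0807, 0.1236]
ee_rot: [0.644, 0.765, -0.001, -0.001]
ft_force: [-0.4, 0.4, -3.0]
finger_gap: 0.061
gripper_force: 25.0
```

```bash
python3 - <<'E'
from h import *
p,d=robot.snapshot("wrist"); cv2.imwrite("pics/w4.png",p[:,:,::-1]);p,d=robot.snapshot("scene"); cv2.imwrite("pics/s4.png",p[:,:,::-1]);o=robot.get_obs(); print(o["tool_pos"],o["ft_force"],(Q(9.5).inv()*R.from_quat(o["ee_rot"])).as_rotvec(degrees=True))
E
```

```text
[0.59198825 0.08108211 0.12421758] [-0.05101613  0.13990601 -3.14210645] [ 0.05785445  0.01949099 -0.4195344 ]
```

View pics/w4.png

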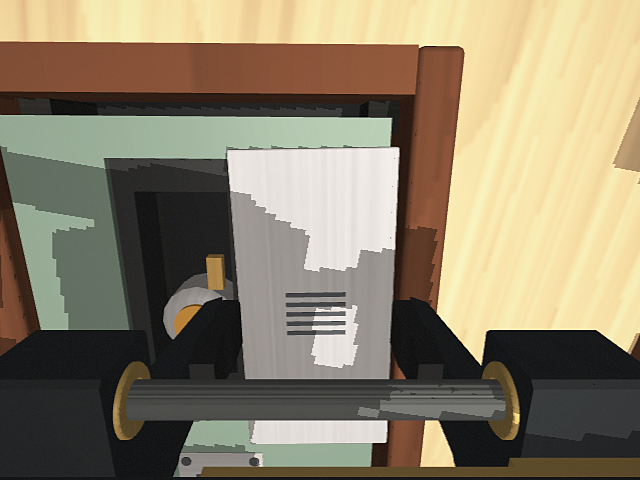

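```bash
python3 - <<'E'
from h import *
from scipy.optimize import least_squares
c=np.load("pics/w3c.npy",allow_pickle=True).item(); f=cam("wrist")[1]
print(onplane([(229,150),(399,148),(387,443.5),(248,443.5)],.126,c,f).round(4))
E
```

```text
[[0.4417 0.3947 0.126 ]
 [0.5017 0.4011 0.126 ]
 [0.5166 0.272  0.126 ]
 [0.4539 0.2661 0.126 ]]
```

The picture shows the plate hovering behind the recess. The recess's left edge runs from (106,158) to (228,158), the bed's left edge lies near row 117, and the plate's left edge goes from (227,149) to (398,148). I'll compare them in the machine frame.

```bash
python3 - <<'E'
from h import *
c,f=cam("wrist"); o=robot.get_obs(); im=cv2.imread("pics/w4.png"); print(im[150:168,160].max(1), im[108:124,160].max(1),im[108:124,330].max(1), im[140:155,330].max(1),im[290,95:120].max(1),im[240,100:130].max(1))
M=R.from_euler("z",9.5,degrees=True).inv()
t=M.apply(o["tool_pos"]); z=o["tool_pos"][2]+.002
for n,px,h in [("recL",[(110,158),(160,158),(215,158)],.085),("bedL",[(50,115.5),(160,116),(330,118)],.085),("plateL",[(230,149),(398,148)],z),("plateR",[(250,443.5),(386,443.5)],z),("recFront",[(106,160),(116,240)],.085),("plateFront",[(228,152),(237,240)],z)]:
    print(n,((M.apply(onplane(px,h,c,f))-t)*1000).round(1)[:,:2].tolist())
print("w2 rec centre rel",(M.apply([.5273,.0687,0])-t)[:2]*1000)
E
```

```text
[179 179 181 180 181 180 182 195 123  56  63  63  64  66  68  42  42  43] [ 30  46  47  44  42  45  41  24 205 184 181 180 180 181 180 181] [ 37  32  63  61  61  62  60  58  45 179 212 206 203 201 202 203] [203 203 201 203 203 206 215  90 178 230 243 237 237 237 238] [115 113 112 112 112 112 113 112 112 114 111 112 113 112 111 112 114 114
 113 114 113 117 112 113 110] [113 112 114 114 114 113 114 115 115 114 115 115 115 113 116 108  70  55
  58  63  43  41  41  42  40  39  41  40  40  40]
recL [[-94.4, 62.6], [-71.3, 62.7], [-46.0, 62.9]]
bedL [[-118.5, 81.0], [-69.3, 81.1], [6.7, 80.8]]
plateL [[-30.1, 69.3], [29.7, 70.1]]
plateR [[-28.4, -60.3], [33.2, -59.8]]
recFront [[-96.4, 61.7], [-97.3, 23.2]]
plateFront [[-30.8, 68.3], [-29.3, 35.6]]
w2 rec centre rel [-65.84472278  -1.53565243]
```

Left-edge comparison is robust here because both edges lie right under the camera. It shows the plate must shift by −8.5 mm in machine y; the earlier views were taken while the arm was still settling. I'll correct that and descend.

Call:
{"name": "drive_tool", "arguments": {"increments": [[-0.17,0.02,0.2,0,0,0.06,1],[-0.17,0.02,0.4,0,0,0,1],[0,0,0.4,0,0,0,1],[0,0,0.25,0,0,0,1],[0,0,0,0,0,0,1],[0,0,0,0,0,0,1],[0,0,0,0,0,0,1],[0,0,0,0,0,0,1]]}}

```text
t: 8.4
tool_pos: [0.5952, 0.0721, 0.0939]
ee_rot: [0.646, 0.764, 0.0, 0.0]
ft_force: [0.0, -0.5, -2.2]
finger_gap: 0.0608
gripper_force: 25.0
```

```bash
cat > look.py <<'E'
from h import *
import sys
c,f=cam("wrist"); p,d=robot.snapshot("wrist"); cv2.imwrite(f"pics/{sys.argv[1]}.png",p[:,:,::-1]); o=robot.get_obs()
M=R.from_euler("z",9.6,degrees=True).inv(); t=M.apply(o["tool_pos"]); z=o["tool_pos"][2]+.002; g=p.max(2).astype(float)
print(o["t"],o["tool_pos"].round(4),"mach",(t*1000).round(1),o["ft_force"].round(1),"yaw err",(Q(9.6).inv()*R.from_quat(o["ee_rot"])).as_rotvec(degrees=True).round(2))
def edge(cols,lo,hi,h,nm):
    out=[]
    for x in cols:
        s=np.abs(np.diff(g[lo:hi,x])); out.append((x,lo+s.argmax()+.5))
    print(nm,out,((M.apply(onplane(out,h,c,f))*1000)).round(1)[:,:2].tolist())
edge([250,310,380],100,240,z,"plateL"); edge([130,160,200],100,200,.085,"left cols")
E
python3 look.py w5
```

```text
8.45 [0.5951 0.0721 0.0939] mach [598.8 -28.2  93.9] [-0.1 -0.1 -3.1] yaw err [-0.05 -0.01  0.03]
plateL [(250, np.float64(149.5)), (310, np.float64(148.5)), (380, np.float64(145.5))] [[576.4, 41.2], [597.8, 41.5], [622.6, 42.5]]
left cols [(130, np.float64(140.5)), (160, np.float64(140.5)), (200, np.float64(140.5))] [[529.2, 43.9], [540.6, 43.9], [555.8, 43.9]]
```

Call:
{"name": "drive_tool", "arguments": {"increments": [[0.04,0,0.12,0,0,0,1],[0,0,0.06,0,0,0,1],[0,0,0.02,0,0,0,1],[0,0,0.02,0,0,0,1],[0,0,0,0,0,0,1],[0,0,0,0,0,0,1]]}}

```text
t: 8.95
tool_pos: [0.5948, 0.073, 0.088]
ee_rot: [0.646, 0.764, -0.0, 0.0]
ft_force: [0.1, 0.0, -3.2]
finger_gap: 0.0609
gripper_force: 25.0
```

Call:
{"name": "drive_tool", "arguments": {"increments": [[0,0,0.02,0,0,0,1],[0,0,0.02,0,0,0,1],[0,0,0,0,0,0,1]]}}

```text
t: 9.2
tool_pos: [0.5948, 0.073, 0.087]
ee_rot: [0.646, 0.764, 0.0, 0.0]
ft_force: [0.3, 0.2, -2.0]
finger_gap: 0.0605
gripper_force: 25.0
```

Call:
{"name": "drive_tool", "arguments": {"increments": [[0,0,0.02,0,0,0,1],[0,0,0.02,0,0,0,1],[0,0,0,0,0,0,1]]}}

```text
t: 9.45
tool_pos: [0.5948, 0.073, 0.0867]
ee_rot: [0.646, 0.764, 0.0, 0.0]
ft_force: [-2.8, -0.7, 4.7]
finger_gap: 0.0612
gripper_force: 25.0
```

Call:
{"name": "drive_tool", "arguments": {"increments": [[0,-0.05,0,0,0,0,1],[0,-0.1,0,0,0,0,1],[0,-0.12,0,0,0,0,1],[0,-0.12,0,0,0,0,1],[0,-0.12,0,0,0,0,1],[0,-0.12,0,0,0,0,1],[0,-0.12,0,0,0,0,1],[0,-0.05,0,0,0,0,1]]}}

```text
t: 10.12
tool_pos: [0.5757, 0.0695, 0.0867]
ee_rot: [0.646, 0.764, 0.001, 0.001]
ft_force: [5.1, 0.7, 4.3]
finger_gap: 0.0608
gripper_force: 25.0
```

Call:
{"name": "drive_tool", "arguments": {"increments": [[0,-0.12,0,0,0,0,1],[0,-0.15,0,0,0,0,1],[0,-0.15,0,0,0,0,1],[0,-0.15,0,0,0,0,1],[0,-0.15,0,0,0,0,1],[0,-0.15,0,0,0,0,1],[0,-0.15,0,0,0,0,1],[0,-0.08,0,0,0,0,1]]}}

```text
t: 10.78
tool_pos: [0.5484, 0.065, 0.0865]
ee_rot: [0.646, 0.764, 0.001, 0.001]
ft_force: [4.8, 0.6, 4.1]
finger_gap: 0.0609
gripper_force: 25.0
```

```bash
python3 look.py w6; python3 - <<'E'
from h import *
p=cv2.imread("pics/w6.png"); cv2.imwrite("pics/w6c.png",cv2.resize(p[90:290,120:440],None,fx=2.5,fy=2.5))
E
```

```text
10.8333 [0.5482 0.065  0.0865] mach [551.4 -27.4  86.5] [3.5 0.1 5.8] yaw err [-0.11 -0.03  0.04]
plateL [(250, np.float64(143.5)), (310, np.float64(143.5)), (380, np.float64(147.5))] [[529.3, 44.1], [550.6, 44.0], [575.4, 42.7]]
left cols [(130, np.float64(171.5)), (160, np.float64(171.5)), (200, np.float64(143.5))] [[483.9, 33.9], [495.0, 33.9], [510.6, 43.9]]
```

View pics/w6c.png

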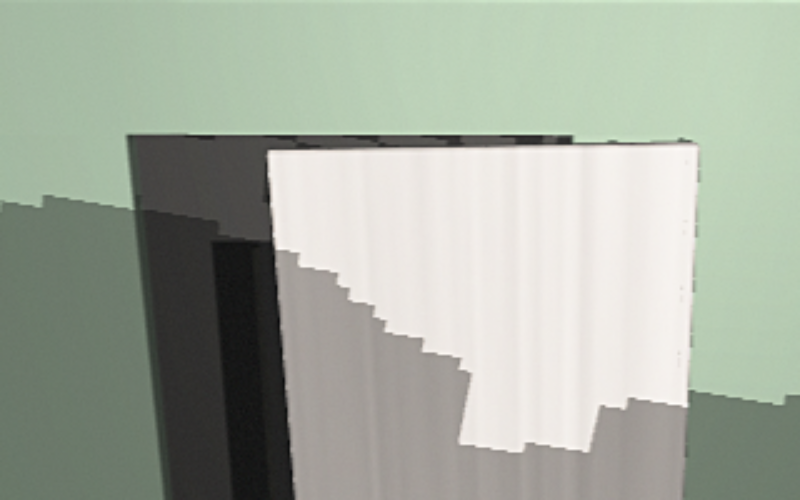

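The crop shows the plate sliding toward the recess, with its left edge running from crop (268,151) to (697,144) against the recess edge at about row 135. It looks slightly rotated, so I'll quantify that.

```bash
python3 - <<'E'
from h import *
c,f=cam("wrist"); k=lambda a:(np.array(a,float)+.5)/2.5-.5+[120,90]
M=R.from_euler("z",9.6,degrees=True).inv()
def L(n,a,z):
    P=M.apply(onplane(k(a),z,c,f))*1000; v=P[1]-P[0]; print(n,P[:,:2].round(1).tolist(),"ang",round(np.degrees(np.arctan2(v[1],v[0]))%90,2))
L("recL",[(128,135),(572,135.5)],.085); L("recF",[(128,135),(168,500)],.085)
L("plL",[(268,151),(697,144)],.0887); L("plF",[(268,151),(294,500)],.0887); L("plB",[(697,144),(684,500)],.0887)
E
```

```text
recL [[499.8, 43.9], [564.2, 43.8]] ang 89.9
recF [[499.8, 43.9], [500.0, -13.5]] ang 0.2
plL [[520.8, 41.8], [581.7, 42.7]] ang 0.87
plF [[520.8, 41.8], [521.3, -11.9]] ang 0.52
plB [[581.7, 42.7], [583.0, -12.0]] ang 1.39
```

Call:
{"name": "drive_tool", "arguments": {"increments": [[0,-0.1,0,0,0,0.08,1],[0,-0.1,0,0,0,0.08,1],[0,-0.1,0,0,0,0,1],[0,-0.1,0,0,0,0,1],[0,-0.1,0,0,0,0,1],[0,-0.08,0,0,0,0,1],[0,-0.03,0,0,0,0,1],[0,0,0,0,0,0,1]]}}

```text
t: 11.5
tool_pos: [0.5334, 0.0626, 0.0864]
ee_rot: [0.651, 0.759, 0.001, 0.001]
ft_force: [4.5, 0.2, 4.0]
finger_gap: 0.0613
gripper_force: 25.0
```

Call:
{"name": "drive_tool", "arguments": {"increments": [[0,-0.02,0,0,0,0,1],[0,-0.02,0,0,0,0,1],[0,-0.02,0,0,0,0,1]]}}

```text
t: 11.75
tool_pos: [0.5322, 0.0625, 0.0864]
ee_rot: [0.651, 0.759, 0.001, 0.001]
ft_force: [5.0, 0.4, 5.0]
finger_gap: 0.0607
gripper_force: 25.0
```

Call:
{"name": "drive_tool", "arguments": {"increments": [[0,-0.02,0,0,0,0,1],[0,-0.02,0,0,0,0,1]]}}

```text
t: 11.92
tool_pos: [0.5312, 0.0623, 0.0863]
ee_rot: [0.651, 0.759, 0.001, 0.001]
ft_force: [5.6, 1.3, 5.3]
finger_gap: 0.0612
gripper_force: 25.0
```

Call:
{"name": "drive_tool", "arguments": {"increments": [[0,-0.02,0,0,0,0,1],[0,-0.02,0,0,0,0,1]]}}

```text
t: 12.08
tool_pos: [0.5301, 0.0621, 0.0863]
ee_rot: [0.651, 0.759, 0.001, 0.001]
ft_force: [4.3, 0.5, 3.7]
finger_gap: 0.0613
gripper_force: 25.0
```

Call:
{"name": "drive_tool", "arguments": {"increments": [[0,-0.02,0,0,0,0,1],[0,-0.02,0,0,0,0,1]]}}

```text
t: 12.25
tool_pos: [0.5278, 0.0621, 0.0855]
ee_rot: [0.651, 0.759, -0.001, -0.001]
ft_force: [2.0, 1.2, 1.0]
finger_gap: 0.0611
gripper_force: 25.2
```

```bash
python3 look.py w7; python3 - <<'E'
from h import *
p=cv2.imread("pics/w7.png"); cv2.imwrite("pics/w7c.png",cv2.resize(p[90:290,120:440],None,fx=2.5,fy=2.5))
E
```

```text
12.3 [0.5277 0.0621 0.0855] mach [530.7 -26.8  85.5] [ 1.4  0.5 -0.2] yaw err [0.11 0.02 0.83]
plateL [(250, np.float64(149.5)), (310, np.float64(145.5)), (380, np.float64(144.5))] [[509.3, 42.9], [530.7, 43.9], [555.5, 43.9]]
left cols [(130, np.float64(172.5)), (160, np.float64(171.5)), (200, np.float64(182.5))] [[464.1, 35.1], [475.2, 35.3], [489.6, 31.1]]
```

The force fell and z dropped, so the plate has started in. I'll press down gently.

Call:
{"name": "drive_tool", "arguments": {"increments": [[0,0,0.02,0,0,0,1],[0,0,0,0,0,0,1],[0,0,0,0,0,0,1]]}}

```text
t: 12.55
tool_pos: [0.5278, 0.0621, 0.0854]
ee_rot: [0.651, 0.759, -0.0, -0.001]
ft_force: [-0.7, 0.0, 3.6]
finger_gap: 0.0608
gripper_force: 28.9
```

Call:
{"name": "drive_tool", "arguments": {"increments": [[0,0,0.02,0,0,0,1],[0,0,0,0,0,0,1],[0,0,0,0,0,0,1]]}}

```text
t: 12.8
tool_pos: [0.5279, 0.0621, 0.0854]
ee_rot: [0.651, 0.759, -0.0, -0.0]
ft_force: [-2.9, 0.7, 8.0]
finger_gap: 0.0611
gripper_force: 31.7
```

```bash
python3 look.py w8; python3 - <<'E'
from h import *
p=cv2.imread("pics/w8.png"); cv2.imwrite("pics/w8c.png",cv2.resize(p[90:290,120:440],None,fx=2.5,fy=2.5))
E
```

```text
12.85 [0.5278 0.0621 0.0853] mach [530.8 -26.8  85.3] [-3.1  1.1  9.3] yaw err [0.06 0.   0.82]
plateL [(250, np.float64(149.5)), (310, np.float64(145.5)), (380, np.float64(144.5))] [[509.4, 42.9], [530.7, 43.9], [555.5, 43.9]]
left cols [(130, np.float64(172.5)), (160, np.float64(171.5)), (200, np.float64(182.5))] [[464.3, 35.1], [475.4, 35.3], [489.7, 31.1]]
```

View pics/w8c.png

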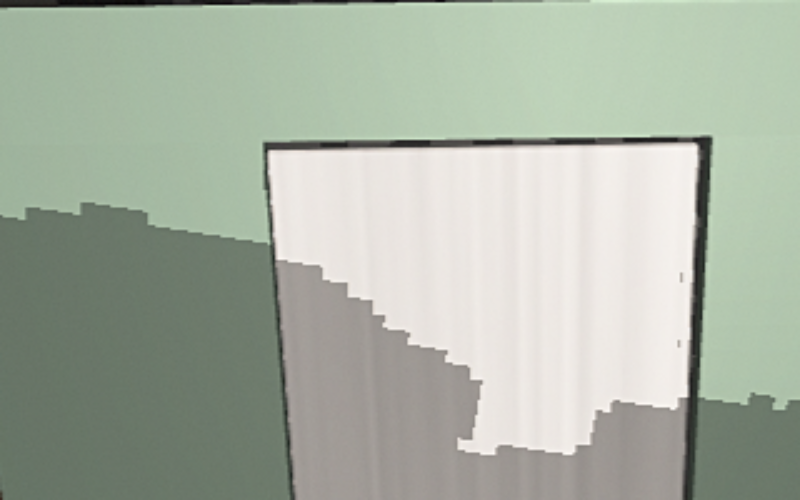

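The crop shows the plate inside the recess mouth with thin gaps all round: front about 0.5 mm, rear and left about 1–1.5 mm. The fingertips are now at the bed. I'll ease off, release and lift.

Call:
{"name": "drive_tool", "arguments": {"increments": [[0,0,-0.03,0,0,0,1],[0,0,0,0,0,0,1],[0,0,0,0,0,0,-1],[0,0,0,0,0,0,-1],[0,0,0,0,0,0,-1],[0,0,0,0,0,0,-1],[0,0,0,0,0,0,-1],[0,0,0,0,0,0,-1]]}}

```text
t: 13.52
tool_pos: [0.5285, 0.062, 0.0856]
ee_rot: [0.651, 0.759, -0.0, -0.0]
ft_force: [-0.3, 0.4, -0.2]
finger_gap: 0.0882
gripper_force: 0.0
```

Call:
{"name": "drive_tool", "arguments": {"increments": [[0,0,-0.3,0,0,0,-1],[0,0,-0.8,0,0,0,-1],[0,0,-0.8,0,0,0,-1],[0,0,-0.3,0,0,0,-1],[0,0,0,0,0,0,-1],[0,0,0,0,0,0,-1]]}}

```text
t: 14.02
tool_pos: [0.5283, 0.0621, 0.1406]
ee_rot: [0.651, 0.759, 0.0, 0.0]
ft_force: [-0.3, -0.4, -0.1]
finger_gap: 0.0883
gripper_force: 0.0
```

```bash
python3 - <<'E'
from h import *
c,f=cam("wrist"); p,d=robot.snapshot("wrist"); cv2.imwrite("pics/w9.png",p[:,:,::-1]); o=robot.get_obs(); print(o["t"],o["tool_pos"],o["ft_force"])
M=R.from_euler("z",9.6,degrees=True).inv()
# depth of plate vs bed patches
yy,xx=np.mgrid[0:480,0:640]; W=M.apply(world(np.c_[xx.ravel(),yy.ravel()],d.ravel(),c,f)[1])*1000; W=W.reshape(480,640,3)
C=np.array([532.6,-22.7])
def z(x,y,r=8):
    m=(abs(W[...,0]-C[0]-x)<r)&(abs(W[...,1]-C[1]-y)<r)&(abs(W[...,2]-85)<15); return (x,y,int(m.sum()),round(float(np.median(W[m][:,2])),2) if m.any() else None)
for a in [(-20,50),(0,50),(20,50),(-20,0),(0,0),(20,0),(-20,-40),(20,-40),(-50,50),(50,50),(0,75,6),(-25,75,6),(25,75,6),(-50,70),(50,70)]: print(z(*a))
b=p[:,:,::-1]; q=proj(M.inv().apply(np.array([[C[0],C[1],85]])/1000),c,f)[0]; print(q)
cv2.imwrite("pics/w9c.png",cv2.resize(b[60:420,160:480],None,fx=1.6,fy=1.6))
E
```

```text
14.0667 [0.52800474 0.06206107 0.14000929] [ 0.22158056  0.94038653 -0.14770358]
(-20, 50, 987, 84.78)
(0, 50, 993, 84.75)
(20, 50, 1010, 84.69)
(-20, 0, 802, 84.77)
(0, 0, 827, 84.84)
(20, 0, 800, 84.73)
(-20, -40, 676, 84.73)
(20, -40, 687, 84.71)
(-50, 50, 990, 84.71)
(50, 50, 1000, 84.79)
(0, 75, 617, 84.73)
(-25, 75, 630, 84.73)
(25, 75, 622, 84.66)
(-50, 70, 1089, 84.73)
(50, 70, 1101, 84.73)
[316.410054   266.48976844]
```

View pics/w9c.png

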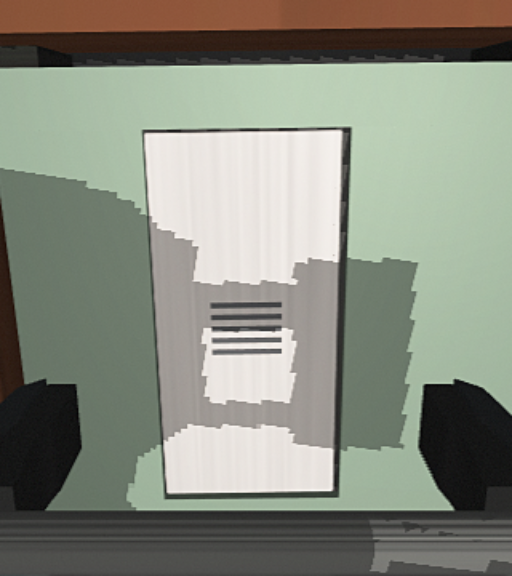

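The plate sits in the recess with narrow gaps all round: crop corners (145,130), (345,130), (335,494) and (165,494). Depth shows the plate and bed both at 84.7 ± 0.1 mm, so it is flush, and the gripper is clear.

```bash
python3 -c "
from workcell import robot; print(robot.sign_off())"
```

```text
the job is handed in; nothing more can be done
None
```

The larger cover plate is fully home in the recess and flush with the bed to within about 0.1 mm, with the gripper released and clear, and the job was handed in at about 14 s.

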